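# Release the eccentric lock and push the sample slide home

### The arm

A 6-joint arm with a two-finger parallel gripper is mounted at the origin on the work surface. World frame = base frame: x ahead of the robot, y to its left, z up, the work surface at z = 0. Lengths are in m, angles in rad, forces in N, time in s.
With the tool pointing down it reaches from about 0.375 to 0.75 m from the base axis. Payload 9 kg.
Tool frame: the origin (TCP) lies at the very end of the fingers, on their centre line; the grasp point (between the pads) lies 19 mm behind it; z points along the fingers, y is the line along which they close (so a half turn about z gives the same grasp; the last joint's range is limited). The gripper opens to 85 mm and grips with 20 to 120 N. Pads are 22 mm wide; open, the fingers measure 114 mm over their backs; the gripper's body (76 mm by 85 mm) begins 54 mm behind the grasp point. The pads swing forward as they close: fully open they stand 13 mm farther back than shut.
Start: joints at [0.924, 0.104, 0.097, 1.564, 0, 1.353], TCP at [0.249, 0.546, 0.231] pointing down, gripper open.
Joint ranges: [-2.99, 2.99], [-0.84, 1.86], [-1.1, 1.16], [-1.84, 2.11], [-1.51, 1.56], [-3.14, 3.14]. Speed limits (rad/s): [2.22, 2.22, 2.57, 3.14, 3.14, 3.14].

### API

Orientations are given as [roll, pitch, yaw] about the fixed x, y, z axes, in that order (R = Rz(yaw) Ry(pitch) Rx(roll)).
In Python, from plant import manip, read_camera gives the robot as it stands. Calls block until the motion is done:
- manip.movep(position, orientation): joint-space move of the TCP to a pose.
- manip.movel(position, ori=None, velocity=0.15, contact_N=None): straight line of the TCP; ori=None keeps the orientation; velocity is the mean speed in m/s. With contact_N (N) it stops when the force on the tool has changed by that much, and returns True; else False.
- manip.move_j(angles): joint-space move.
- manip.set_gripper(opening, squeeze=None): finger opening in m; squeeze is the grip in N (None keeps the last); returns when the fingers have stopped.
- manip.sleep(seconds).
- manip.inverse_kinematics(position, orientation): joint angles nearest the present ones, or None.
- manip.state(): the state.
- read_camera(name): name is "side" or "top"; returns a dict with "color" (480x640x3 uint8, red, green, blue), "depth" (480x640 float32, m along the optical axis (not along the pixel's ray), 0 where there is no reading), "fx", "fy", "cx", "cy" (pixels), "cam_to_world" (4x4, takes a point from camera to world coordinates). Camera axes: x right, y down, z forward; pixel columns grow to the right and rows downward; lengths in m; the calibration is good to about 2 mm. A picture is of the moment at which its call begins.
A pose or a line that the arm cannot do raises manip.PlanningError and nothing moves.
- manip.close_job(): hands the job in; it is judged then, once.
The state is a dict: "clock": time; "qpos": joint angles; "joint_vel": joint speeds; "joint_efforts": joint torques, N m; "tcp_pos": TCP position; "tcp_rot": TCP orientation; "force": force on the tool from outside, world axes, zero at the start; "wrist_torque": the same for the moment, N m; "width": finger opening in m; "finger_force": force on a finger pad.
Only numpy, scipy, OpenCV 4.12 (cv2) and the standard library are available. Lean on these libraries where they do the work, as an engineer would, in place of code of your own. Each camera call takes 0.05 s, during which the arm holds its last target. There are 200 camera calls.

### The job

On the welding-sample jig, push the cam's upright lever pin round until the low point of the cam faces the slide (its lever then points straight away from the slide), and only then push the slide forward, fully home against its two stop blocks. Do it gently with the fingertips or the outside of the fingers: do not grip anything, and leave the loose things on the bench alone.

Things in the scene. Friction and masses are not known exactly. Their poses are not given: they have to be found in the camera images.
- jig: Aluminium base plate 265 x 160 x 12 mm, fixed to the bench. Origin: on the upright cam axis, at bench height; x = the slide's forward direction, z up. It spans x -180 to +85, y -80 to +80 mm. Two guide rails (tops 29 mm above the bench) at x -170 to -100, y +-27 to +-45 mm; two stop blocks (tops 34 mm up) at y +-50 to +-66, x -14 to +6 mm.
- cam_angle (a joint): Cam angle (rad). 0 = high point and lever towards the slide (jig -x), barring it; +pi or -pi = low point faces the slide, bulge and lever point straight forward (jig +x). Positive is anticlockwise from above; range -3.7 to 3.7, starts within +-1.5. Stays where left: friction 0.2 N m, some 3 to 5 N at the pin. The slide passes only within about 0.45 rad of the low point.
- cam: The cam with its disc, lever and pin, one steel piece turning about the upright cam axis. Origin: on that axis, 12 mm above the bench; its -x axis points along the lever to the pin.
- slide: The whole sample slide (crosshead, sample plate, push plate). Origin: below the centre of the push plate's rear face, 12 mm above the bench. Axes as the jig's.
- cam_disc (a point): Centre of the top of the cam's round steel disc, 34 mm above the bench. Disc radius 30 mm, 20 mm thick, mounted 18 mm off centre on the cam axis. A lever bar 16 mm wide lies above it (36 to 43 mm up), pointing the same way as the disc's bulge and reaching 72 mm from the axis.
- lever_pin (a point): Upright round black pin on the end of the cam's lever, diameter 18 mm, 43 to 87 mm above the bench, 62 mm from the cam axis; at joint angle a it stands in the jig frame at (-62 cos a, -62 sin a) mm. This point: centre of its foot, 43 mm above the bench. Its axes turn with the cam.
- slide_travel (a joint): Travel (m) of the sample slide along jig +x: 0 = fully back, 0.056 = fully home against both stop blocks (hard stop). Starts at 0 to 0.015. Friction 3 N, no spring: stays where left. Its front is a crosshead bar 132 mm wide, 16 mm long, top 34 mm above the bench, front face 70 mm behind the cam axis at 0. It carries a small flat blue sample plate (29 mm up).
- push_plate (a point): Upright plate at the rear of the slide, 10 mm thick, 56 mm wide, 13 to 75 mm above the bench. This point: bottom edge of its rear face, centred, 13 mm above the bench; push this rear face along jig +x. It lies 140 mm behind the cam axis at slide travel 0. Axes as the jig's.
- seam_roller: Loose hand roller lying down, wooden handle and green roller, 165 mm long, 47 mm wide, 36 mm high, left of the jig. Leave alone.
- tape_measure: Loose round blue tape measure, diameter 64 mm, 30 mm high, right of the jig. Leave alone.
- weld_nozzle: Loose standing steel nozzle, diameter 38 mm, 70 mm high, right of the jig's rear. Leave alone.
- primer_jar: Loose small amber jar, diameter 40 mm, 50 mm high, beyond the jig's far end. Leave alone.
- sealant_can: Loose can, diameter 66 mm, 110 mm high, left of the jig, farther out. Leave alone.
- mug: Loose white mug, diameter 80 mm, 90 mm high, right of the jig, farther out. Leave alone.

How it is judged:
By the outcome, as a careful person would: the job done as asked, in the order asked, and still so for the second after the job is handed in, with the robot touching nothing.
It also fails if it takes over 58 s, if anything falls off the work surface, if the arm or the gripper's body presses on something with over 40 N, if the wrist force passes 120 N, or if a joint passes its speed limit or range.

## Working session

There is one attempt and no reset: what is moved stays moved. The work goes in short steps, each a Python script; the robot and the scene stay as the last script left them, time stands still between calls to the robot, and variables do not carry over. Pictures are saved under pics/ and viewed, at most 10 in all, crops included, and the job is handed in when it is done.

```bash
mkdir -p pics; ls
python3 - <<'E'
from plant import manip, read_camera
import cv2,numpy as np
for n in("top","side"):
    c=read_camera(n); cv2.imwrite(f"pics/{n}0.png",c["color"][:,:,::-1]); np.savez(f"{n}0.npz",**c)
    print(n,c["fx"],c["cx"],c["cy"],np.round(c["cam_to_world"],3).tolist())
print(manip.state())
E
```

```text
pics
top 523.1104613968147 331.05151220595445 237.90682139555418 [[-0.023, -0.98, 0.196, 0.372], [-0.999, 0.028, 0.023, -0.023], [-0.028, -0.196, -0.98, 1.29], [0.0, 0.0, 0.0, 1.0]]
side 446.6526716655191 325.3526666335887 239.5556725283925 [[0.992, -0.089, 0.093, 0.527], [-0.129, -0.693, 0.71, -0.703], [0.002, -0.716, -0.698, 0.741], [0.0, 0.0, 0.0, 1.0]]
{'clock': 0.1, 'qpos': array([9.24285539e-01, 1.04634343e-01, 9.65530544e-02, 1.56392380e+00,
       1.18528432e-05, 1.35311752e+00]), 'joint_vel': array([ 6.71482086e-04, -7.35107033e-04,  3.24850013e-03,  5.73266101e-04,
       -5.19597965e-04,  7.56368197e-05]), 'joint_efforts': array([ 5.42070644e-03, -5.58208573e+01,  5.04720604e+01,  1.30049462e-02,
       -2.19288881e-04,  2.20574151e-05]), 'tcp_pos': array([0.24927343, 0.54543253, 0.23060648]), 'tcp_rot': array([-3.14041498e+00, -2.72621254e-04,  2.71276050e+00]), 'force': array([-0.08752691, -1.34575799,  0.18178366]), 'wrist_torque': array([-0.0332381 ,  0.01812134, -0.00597789]), 'finger_force': 0.0, 'width': 0.08549387951466797}
```

View pics/top0.png

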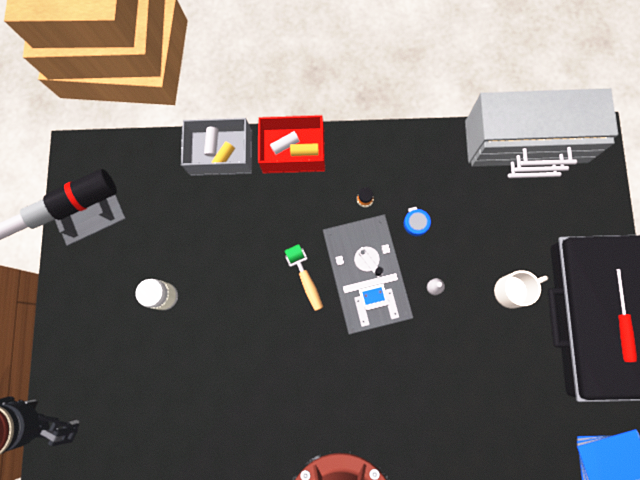

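View pics/side0.png

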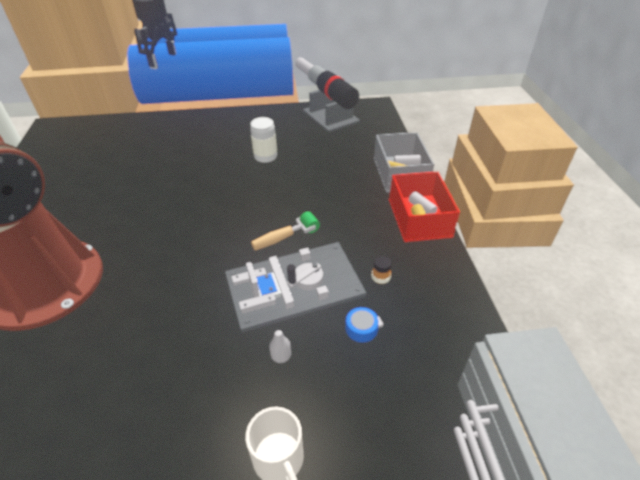

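The top view shows the jig with corners near (324,229), (384,215), (412,318) and (349,334), slide to the rear. The disc is near (367,260) and the black pin near (379,272). The side view shows the pin near (291,273).

```bash
cat > h.py <<'E'
import numpy as np,cv2
def ray(c,uv,z):
    uv=np.atleast_2d(np.array(uv,float)); d=np.c_[(uv[:,0]-c["cx"])/c["fx"],(uv[:,1]-c["cy"])/c["fy"],np.ones(len(uv))]
    T=np.array(c["cam_to_world"]); d=d@T[:3,:3].T; o=T[:3,3]
    return (o+d*((z-o[2])/d[:,2])[:,None])[:,:2]
E
python3 - <<'E'
from h import *
for n,(x0,y0,x1,y1) in {"top":(305,195,435,345),"side":(210,230,380,340)}.items():
    c=dict(np.load(n+"0.npz")); im=c["color"]
    g=im.astype(int); m=((g.max(2)>48)).astype(np.uint8)
    mm=np.zeros_like(m); mm[y0:y1,x0:x1]=m[y0:y1,x0:x1]
    mm=cv2.morphologyEx(mm,cv2.MORPH_CLOSE,np.ones((5,5)))
    k=max(cv2.findContours(mm,0,2)[0],key=cv2.contourArea)
    h=cv2.convexHull(k)[:,0]
    P=ray(c,h,.012)
    r=cv2.minAreaRect((P*1000).astype(np.float32)); print(n,"plate rect mm",r,cv2.boxPoints(r).round(1).tolist())
    # dark blobs inside plate (pin)
    inside=np.zeros_like(m); cv2.fillConvexPoly(inside,h,1); inside=cv2.erode(inside,np.ones((7,7)))
    d=((g.max(2)<30)&(inside>0)).astype(np.uint8)
    N,L,S,C=cv2.connectedComponentsWithStats(d)
    for i in range(1,N):
        if S[i,4]>6: print("dark",S[i],C[i].round(1),ray(c,C[i],.065).round(4))
    b=((g[...,2]-g[...,0]>80)&(inside>0)).astype(np.uint8); u=np.argwhere(b)[:,::-1]
    print("blue",u.mean(0),ray(c,u.mean(0),.029))
    cv2.imwrite(f"pics/{n}1.png",cv2.resize(im[y0:y1,x0:x1,::-1],None,fx=4,fy=4,interpolation=cv2.INTER_CUBIC))
E
```

```text
top plate rect mm ((550.8994140625, -87.15251159667969), (325.53955078125, 370.498291015625), 88.21144104003906) [[360.70001220703125, -244.10000610351562], [731.0, -255.60000610351562], [741.0999755859375, 69.80000305175781], [370.79998779296875, 81.30000305175781]]
blue [397.7446458  254.22405272] [[ 0.57965405 -0.15563039]]
side plate rect mm ((536.0006713867188, -71.46028137207031), (303.6287536621094, 403.54656982421875), 82.70087432861328) [[316.6000061035156, -196.39999389648438], [716.9000244140625, -247.6999969482422], [755.4000244140625, 53.5], [355.20001220703125, 104.80000305175781]]
blue [327.96320631 310.20367937] [[ 0.60129141 -0.17754493]]
```

View pics/top1.png

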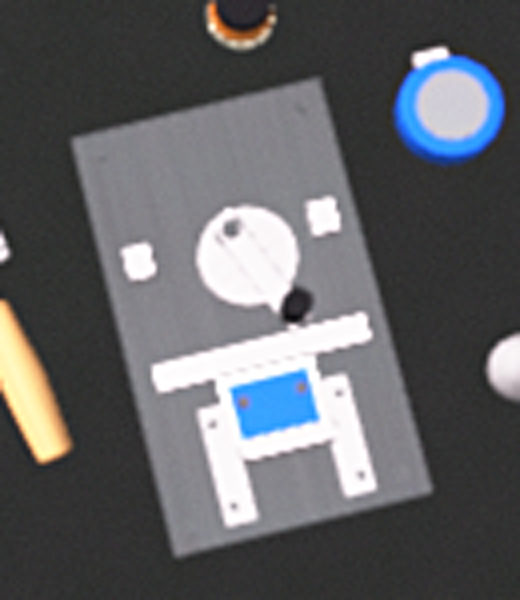

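View pics/side1.png

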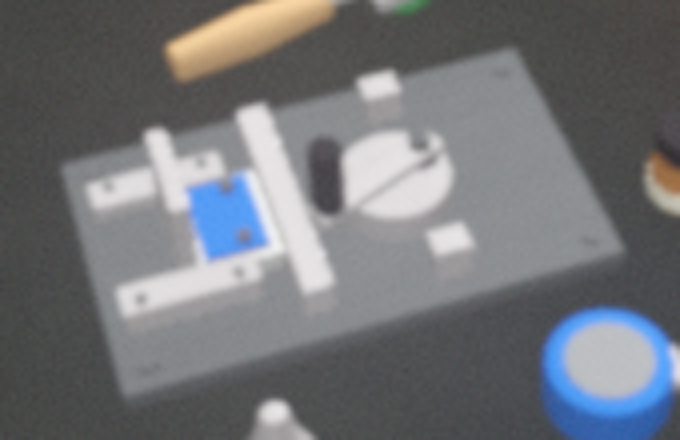

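The enlarged top crop shows the plate clearly, with its four corners and the pin at crop (298,303). The cam axis screw is at (235,228), so the lever points towards the slide and to the right (cam_angle is positive). The side crop shows the pin at (325,178) and the push plate at (165,170). My threshold was too low, so I'm redoing the fit.

```bash
cat > m.py <<'E'
from h import *
def crop(n): return {"top":(305,200,435,345),"side":(215,235,380,340)}[n]
def measure(c,n,p=True):
    x0,y0,x1,y1=crop(n); im=cv2.medianBlur(c["color"],3); g=im.astype(int)
    m=np.zeros(g.shape[:2],np.uint8); m[y0:y1,x0:x1]=(g.max(2)>72)[y0:y1,x0:x1]
    m=cv2.morphologyEx(m,cv2.MORPH_OPEN,np.ones((3,3)))
    k=max(cv2.findContours(m,0,2)[0],key=cv2.contourArea); h=cv2.convexHull(k)[:,0]
    P=ray(c,h,.012); r=cv2.minAreaRect((P*1000).astype(np.float32))
    B=cv2.boxPoints(r)/1000
    ctr=B.mean(0); e=[(B[1]-B[0]),(B[2]-B[1])]; f=max(e,key=np.linalg.norm); f/=np.linalg.norm(f); f*=np.sign(f[0])
    yaw=np.arctan2(f[1],f[0]); org=ctr+f*(-.085+.1325)
    inside=np.zeros_like(m); cv2.fillConvexPoly(inside,h,1); inside=cv2.erode(inside,np.ones((9,9)))
    R=np.array([[f[0],-f[1]],[f[1],f[0]]])
    if p:
        print(n,"size",np.round(r[1],1),"origin",org.round(4),"yaw",yaw.round(4))
    N,L,S,C=cv2.connectedComponentsWithStats(((g.max(2)<62)&(inside>0)).astype(np.uint8))
    return org,yaw,R,[(C[i],S[i]) for i in range(1,N) if S[i,4]>8],inside,g
E
python3 - <<'E'
from m import *
for n in("top","side"):
    c=dict(np.load(n+"0.npz")); o,y,R,bl,ins,g=measure(c,n)
    for C,S in bl:
        q=(ray(c,C,.087 if n=="top" else .065)-o)@R*1000; print("dark",C.round(1),S,"jig mm",q.round(1),"r",np.hypot(*q[0]).round(1),"angle",np.arctan2(-q[0,1],-q[0,0]).round(3))
    if n=="top":
        cr=lambda p:np.array(p)/4+[305,195]-.4
        items=dict(hub=((235,228),.043),disc=((248,256),.034),stopL=((139,262),.034),stopR=((323,217),.034),xheadL=((157,381),.034),xheadR=((366,327),.034),plateL=((222,453),.075),plateR=((330,428),.075))
    else:
        cr=lambda p:np.array(p)/4+[210,230]-.4
        items=dict(stopL=((379,83),.034),stopR=((450,236),.034),xhL=((270,107),.034),xhR=((330,285),.034),plateTopL=((155,132),.075),plateTopR=((178,210),.075),pintop=((325,143),.087),pinfoot=((330,210),.043))
    for k,(p,z) in items.items(): print(k,((ray(c,cr(p),z)-o)@R*1000).round(1))
E
```

```text
top size [267.3 162.9] origin [ 0.5855 -0.0688] yaw 0.2172
dark [378.5 271. ] [376 268   6   7  34] jig mm [[-59.6 -22.3]] r 63.6 angle 0.358
hub [[-0. -3.]]
disc [[-17.2  -7. ]]
stopL [[-4.8 58. ]]
stopR [[ -5.  -57.2]]
xheadL [[-77.4  64.9]]
xheadR [[-76.2 -64.9]]
plateL [[-130.6   39.5]]
plateR [[-131.7  -24.4]]
side size [286.3 381.8] origin [ 0.5913 -0.0873] yaw -0.1274
stopL [[-29.9  71.1]]
stopR [[  9.7 -37.8]]
xhL [[-88.7  52.8]]
xhR [[-49.7 -69.1]]
plateTopL [[-139.7   -3.7]]
plateTopR [[-122.2  -55.2]]
pintop [[-52.  -22.2]]
pinfoot [[-51.4 -28.1]]
```

The top view is consistent: size 267 x 163 against 265 x 160, hub at about 0, stops at y ±58, and pin radius 63.6. That puts the cam at about +0.37 rad and slide travel at about 1 mm. I'll push the pin anticlockwise towards +pi with closed fingers, turning the tool along with the cam.

```bash
cat > r.py <<'E'
from m import *
from plant import manip, read_camera
O=np.array([.5855,-.0688]); Y=.2172
R=np.array([[np.cos(Y),-np.sin(Y)],[np.sin(Y),np.cos(Y)]])
def W(x,y,z): return [*(O+R@np.array([x,y])/1000),z]
def pose(a,back,z):   # pusher centre 'back' mm behind the pin centre along the tangent, cam angle a
    t=np.array([np.sin(a),-np.cos(a)]); p=62*np.array([-np.cos(a),-np.sin(a)])-back*t
    return W(*p,z),[np.pi,0,Y+a+np.pi/2]
E
python3 - <<'E'
from r import *
manip.set_gripper(0.0)
manip.movep(*pose(.37,30,.16))
print(manip.movel(pose(.37,30,.055)[0],velocity=.1,contact_N=8))
for a in np.r_[.37,np.linspace(.37,2.6,9)[1:]]:
    p,o=pose(a,20,.055); manip.movel(p,o,velocity=.06)
    s=manip.state(); print(round(a,2),round(s["clock"],2),s["force"].round(1),s["width"].round(4))
for n in("top","side"):
    c=read_camera(n); np.savez(n+"1.npz",**c); x0,y0,x1,y1=crop(n)
    cv2.imwrite(f"pics/{n}2.png",cv2.resize(c["color"][y0-35:y1,x0-15:x1+15,::-1],None,fx=3,fy=3,interpolation=cv2.INTER_CUBIC))
E
```

```text
FalseTraceback (most recent call last):
  File "<stdin>", line 7, in <module>
AttributeError: 'float' object has no attribute 'round'
```

Run:
```python
from r import *
for a in np.linspace(.37,2.6,9):
    p,o=pose(a,20,.055); manip.movel(p,o,velocity=.06)
    s=manip.state(); print(round(a,2),round(s["clock"],2),np.round(s["force"],1),round(s["width"],4))
for n in("top","side"):
    c=read_camera(n); np.savez(n+"1.npz",**c); x0,y0,x1,y1=crop(n)
    cv2.imwrite(f"pics/{n}2.png",cv2.resize(c["color"][y0-35:y1,x0-15:x1+15,::-1],None,fx=3,fy=3,interpolation=cv2.INTER_CUBIC))
```

```text
0.37 5.06 [-0.1  0.4  0.1] 0.0001
0.65 5.51 [-0.9  0.   0.7] -0.0002
0.93 5.96 [0.3 0.4 0.3] 0.0002
1.21 6.41 [ 0.3  0.3 -0.3] -0.0
1.48 6.86 [-0.3  0.1  0.2] -0.0002
1.76 7.31 [ 0.1 -0.9 -0.5] 0.0004
2.04 7.76 [ 0.8  0.2 -0.5] 0.0004
2.32 8.21 [-0.5 -0.4  0.7] 0.0002
2.6 8.66 [-0.1  0.3 -0.5] -0.0002
```

View pics/side2.png

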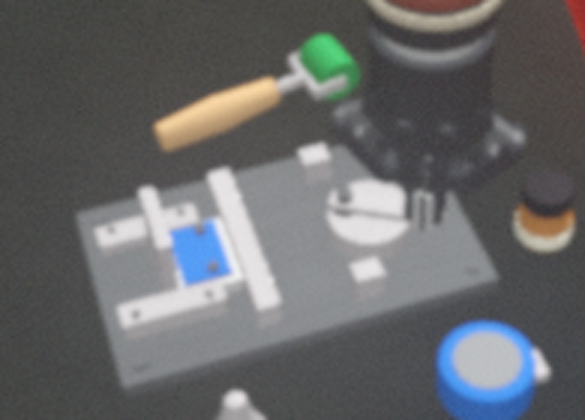

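The side view shows the lever now pointing forward from the hub at crop (345,195), with the fingers at (425,210) behind the pin. The cam has followed. I'll go on to pi, back off and check.

```bash
cat > chk.py <<'E'
from r import *
def check(tag):
    c=read_camera("top"); im=c["color"]; cv2.imwrite(f"pics/top{tag}.png",cv2.resize(im[185:345,290:450,::-1],None,fx=3.75,fy=3.75,interpolation=cv2.INTER_CUBIC))
    o,y,R_,bl,ins,g=measure(c,"top")
    for C,S in bl:
        q=((ray(c,C,.087)-O)@R*1000)[0]; print("dark",C.round(1),S[2:],"jig",q.round(1),"r",np.hypot(*q).round(1),"angle",np.arctan2(-q[1],-q[0]).round(3))
    print(manip.state()["clock"])
E
python3 - <<'E'
from chk import *
for a in (2.87,np.pi-.02):
    p,o=pose(a,20,.055); manip.movel(p,o,velocity=.06)
a=np.pi-.02
manip.movel(pose(a,40,.055)[0],velocity=.1)
manip.movel(pose(a,40,.2)[0],velocity=.2)
manip.movep(W(-195,0,.2),[np.pi,0,Y+np.pi])
check("3")
E
```

```text
top size [338.4 236.7] origin [ 0.5586 -0.1125] yaw 0.2196
dark [356.7 227.1] [ 6  5 25] jig [53.4  0.9] r 53.4 angle -3.125
dark [405.4 257.3] [ 39  50 414] jig [-43.7 -90.8] r 100.8 angle 1.122
dark [357.  334.4] [ 5  5 17] jig [-187.4   61.7] r 197.3 angle -0.318
12.0833
```

View pics/top3.png

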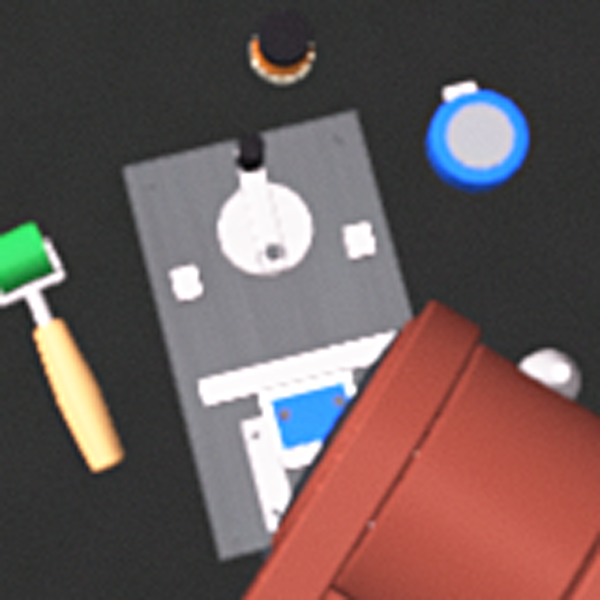

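The cam now points forward: pin near crop (250,145), hub near (274,252). The plate hull was spoiled by the arm, so I'll measure the pin in the fixed jig frame with a tighter darkness mask.

```bash
cat > pin.py <<'E'
from r import *
def pin(c,n,roi,z):
    x0,y0,x1,y1=roi; g=c["color"].astype(int).max(2)[y0:y1,x0:x1]
    N,L,S,C=cv2.connectedComponentsWithStats((g<36).astype(np.uint8))
    if N<2: print("none",g.min()); return
    i=1+S[1:,4].argmax(); u=C[i]+[x0,y0]
    q=((ray(c,u,z)-O)@R*1000)[0]; print(n,u.round(1),S[i],q.round(1),"r",np.hypot(*q).round(1),"a",np.arctan2(-q[1],-q[0]).round(3))
if __name__=="__main__":
    for z in (.065,.08): pin(read_camera("top"),"top",(346,215,368,233),z)
    pin(dict(np.load("top0.npz")),"top before",(370,262,388,282),.08)
    c=read_camera("top"); f=lambda u,z:((ray(c,np.array(u)/3.75+[290,185]-.37,z)-O)@R*1000).round(1)
    print("hub",f((274,252),.043),"disc",f((265,228),.034),"pin foot/lever end",f((253,165),.043),"stops",f((186,283),.034),f((359,240),.034))
E
python3 pin.py
```

```text
top [356.7 227.8] [ 8 11  6  4 16] [56.3 -0.3] r 56.3 a 3.136
top [356.4 227.9] [ 8 12  6  3 14] [53.1  1.6] r 53.1 a -3.111
top before [377.2 273.7] [ 6 11  4  2  6] [-64.1 -18.3] r 66.6 a 0.278
hub [[-0.2 -1.3]] disc [[18.  -0.2]] pin foot/lever end [[58.6 -2.4]] stops [[-4.7 58.3]] [[ -4.5 -57.3]]
```

The low point faces the slide to within about 0.05 rad (disc centre at (18,-0.2) mm). Next I'll push the slide.

Run:
```python
from chk import *
manip.movel(W(-178,0,.2),velocity=.2)
print(manip.movel(W(-178,0,.045),velocity=.15,contact_N=10))
def rep(l):
    s=manip.state(); q=(np.array(s["tcp_pos"][:2])-O)@R*1000; print(l,q.round(1),np.round(s["force"],1),s["clock"])
print(manip.movel(W(-110,0,.045),velocity=.05,contact_N=20)); rep("mid")
print(manip.movel(W(-85,0,.045),velocity=.02,contact_N=15)); rep("end")
c=read_camera("side"); np.savez("side2.npz",**c)
cv2.imwrite("pics/side4.png",cv2.resize(c["color"][220:345,205:385,::-1],None,fx=4,fy=4,interpolation=cv2.INTER_CUBIC))
```

```text
False
False
mid [-109.9    0. ] [-0.2  0.2 -0.1] 15.175
True
end [-93.3   0.2] [0.3 0.1 0.2] 16.0333
```

View pics/side4.png

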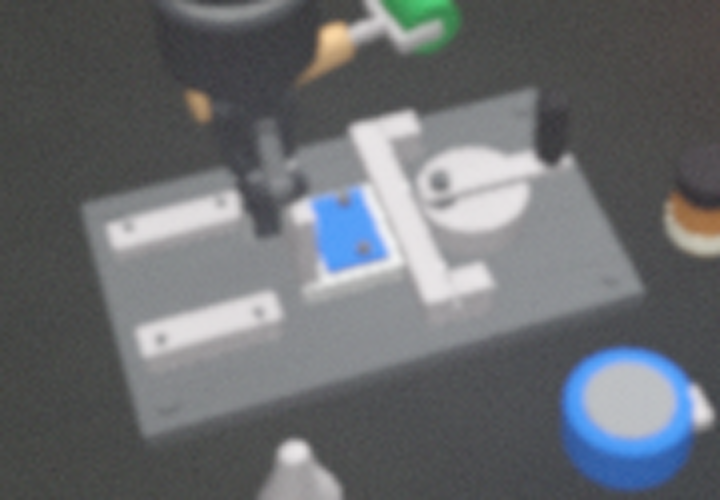

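The crosshead now lies against both stop blocks (crop (400,125) and (470,280)), the cam still points forward, and the loose things are undisturbed. One more light press to confirm, then I'll retreat.

Run:
```python
from chk import *
def rep(l):
    s=manip.state(); q=(np.array(s["tcp_pos"][:2])-O)@R*1000; print(l,q.round(1),np.round(s["force"],1),s["clock"])
print(manip.movel(W(-85,0,.045),velocity=.02,contact_N=20)); rep("press")
manip.movel(W(-130,0,.045),velocity=.1); manip.movel(W(-140,0,.22),velocity=.2)
manip.move_j([.924,.104,.097,1.564,0,1.353]); manip.sleep(.3)
check("5")
```

```text
True
press [-93.4   0.7] [-0.2  0.1 -0.1] 16.3667
top size [267.2 162.9] origin [ 0.5853 -0.0687] yaw 0.2193
dark [356.7 227.1] [ 6  5 25] jig [53.4  0.9] r 53.4 angle -3.125
20.6583
```

View pics/top5.png

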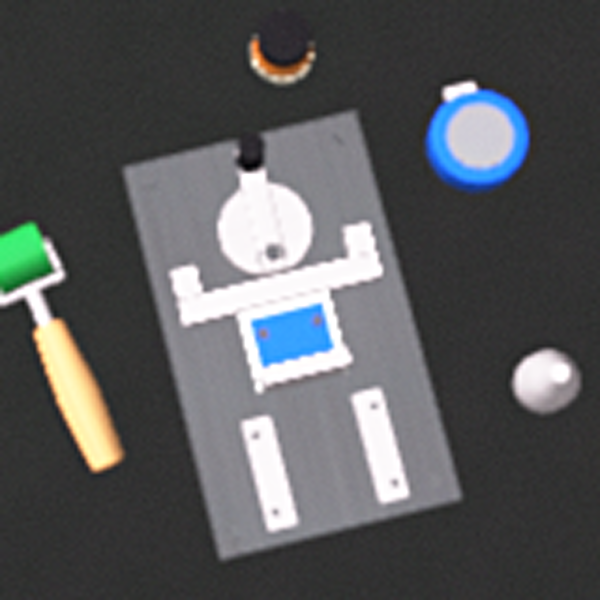

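The final top view shows the crosshead (180–380, about 290) butted against both stops with no gap. The lever points straight forward (pin at (250,147)), the loose items haven't moved and the arm is clear.

```bash
python3 -c "
from plant import manip
print(manip.close_job())"
```

```text
the job is handed in; nothing more can be done
None
```

The job is handed in: the cam was turned first until its low point faced the slide (within about 0.05 rad by camera), then the slide was pushed home against both stop blocks; by then the robot clock stood at about 21 s, and no loose item looked moved in the final top view.

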